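# Sweep the nozzle box lids shut

## Task

The box of piping nozzles has been left with all five of its little blue flip lids standing open. Beginning at the end with the red dot, lightly run a fingertip along the row to the other end in one pass, keeping it down close to the box until the last lid is down, so that the lids close one after another and all lie shut; then take the hand away. Do not press hard, pick up or shove the box, and leave the things around it alone.

Things in the scene. Friction and masses are not known exactly. Their poses are not given: they have to be found in the camera images.
- organiser: white nozzle box, 60 (x) x 314 (y) x 40 mm high, about 0.9 kg, loose on rubber feet. Origin: centre of its underside, z up. The lids form a row along y, from the red dot at +y to -y. Deck at z = 40 mm: 30 mm land with the red dot and the 6 mm side walls; five compartments at 54 mm pitch, the 7 mm bars between them and the 21 mm land at the -y end lie 2 mm lower.
- start_dot (a point): centre of the red dot on the deck, at the end of the row where the pass begins: box frame x 0, y +144 mm, z 40 mm
- row_end (a point): point at deck height, 2 mm above the land at the far end of the row, 10 mm from the box's -y end: box frame x 0, y -147 mm, z 40 mm
- lid_1 (a joint): angle (rad) of lid 1 from the red dot: 0 shut, 1.3 wide open. Hinge along the box's x at box y = 127 mm, z = 36 mm, on the edge nearest the dot; the free edge, away from the dot, rises. Blue plate 44 mm wide, 2.5 thick, to 45.5 mm from the hinge, yellow stripe at the free edge; shut, its top lies 3 mm (hinge) to 0.5 mm (free edge) below the deck. Stays at any angle (light friction, about 0.2 N at the edge).
- lid_2 (a joint): angle (rad) of lid 2 from the red dot: 0 shut, 1.3 wide open. Hinge along the box's x at box y = 73 mm, z = 36 mm, on the edge nearest the dot; the free edge, away from the dot, rises. Otherwise like lid_1.
- lid_3 (a joint): angle (rad) of lid 3 from the red dot: 0 shut, 1.3 wide open. Hinge along the box's x at box y = 19 mm, z = 36 mm, on the edge nearest the dot; the free edge, away from the dot, rises. Otherwise like lid_1.
- lid_4 (a joint): angle (rad) of lid 4 from the red dot: 0 shut, 1.3 wide open. Hinge along the box's x at box y = -35 mm, z = 36 mm, on the edge nearest the dot; the free edge, away from the dot, rises. Otherwise like lid_1.
- lid_5 (a joint): angle (rad) of lid 5 from the red dot: 0 shut, 1.3 wide open. Hinge along the box's x at box y = -89 mm, z = 36 mm, on the edge nearest the dot; the free edge, away from the dot, rises. Otherwise like lid_1.
- kraft_packet: flat brown kraft-paper packet, 62 x 100 x 14 mm, loose; origin at the centre of its underside. Bystander.
- cookie_pack: clear bag of brown cookies, 64 x 96 x 96 mm, loose; origin at the centre of its underside. Bystander.
- pen: white marker pen with black cap, 17 x 135 x 16 mm, lying loose along its y axis; origin under its middle. Bystander.

How it is judged:
On the way, in this order (a step that is already met when the one before it is completed fails the run):
1. the first lid from the red dot is shut, the next one still open (value of joint lid_1 below 0.14 rad), for 0.1 s.
2. the second lid from the red dot is shut, the next one still open (value of joint lid_2 below 0.14 rad), for 0.1 s.
3. the third lid from the red dot is shut, the next one still open (value of joint lid_3 below 0.14 rad), for 0.1 s.
4. the fourth lid from the red dot is shut, the next one still open (value of joint lid_4 below 0.14 rad), for 0.1 s.
5. the fifth lid from the red dot is shut (value of joint lid_5 below 0.14 rad), for 0.1 s.
At the end, for the whole second after the job is handed in: All five lids are shut to within 0.14 rad (free edge within about 6 mm of its seat) and still; the box stands flat on the counter within 40 mm of where it was; the packet, cookie pack and pen are within 20 mm of where they were (value of joint each of lid_1, lid_2, lid_3, lid_4, lid_5 below 0.14 rad and velocity of joint each of lid_1, lid_2, lid_3, lid_4, lid_5 below 0.05 rad/s and distance of organiser from where it was at the start of the episode below 0.04 m and height (world z) of organiser below 0.006 m and angle between organiser's own z axis and vertical below 0.05 rad and linear speed of organiser below 0.02 m/s and distance of each of kraft_packet, cookie_pack, pen from where it was at the start of the episode below 0.02 m); the robot touches nothing.
It fails at once if the box or a lid is pressed with more than 60 N (contact force between any of the fingers, the arm and organiser above 60 N).
It fails at once if the box is lifted (over 12 mm) or tipped (over 0.15 rad) (height (world z) of organiser above 0.012 m or angle between organiser's own z axis and vertical above 0.15 rad).
It fails at once if the box is shoved more than 40 mm (distance of organiser from where it was at the start of the episode above 0.04 m).
It fails at once if the finger is lifted away (grasp point over 70 mm above the deck) after the first lid is shut and before the last is (value of joint lid_1 below 0.14 rad and not (value of joint lid_5 below 0.14 rad) and z of the grasp point in the frame of organiser above 0.11 m).
It fails at once if the packet, the cookie pack or the pen is moved more than 20 mm (distance of any of kraft_packet, cookie_pack, pen from where it was at the start of the episode above 0.02 m).
It also fails if it takes over 48 s, if anything falls off the work surface, if the arm or the gripper's body presses on something with over 40 N, if the wrist force passes 120 N, or if a joint passes its speed limit or range.

## Robot

A 6-joint arm with a two-finger parallel gripper is mounted at the origin on a cart in front of the work surface, level with it; the furniture and walls round the work are solid. World frame = base frame: x ahead of the robot, y to its left, z up, the work surface at z = 0. Lengths are in m, angles in rad, forces in N, time in s.
With the tool pointing down it reaches from about 0.4 to 0.925 m from the base axis. Payload 12.5 kg.
Tool frame: the origin (TCP) lies at the very end of the fingers, on their centre line; the grasp point (between the pads) lies 19 mm behind it; z points along the fingers, y is the line along which they close (so a half turn about z gives the same grasp; the last joint's range is limited). The gripper opens to 95 mm and grips with 3 to 60 N. Pads are 20 mm wide; open, the fingers measure 119 mm over their backs; the gripper's body (75 mm by 180 mm) begins 59 mm behind the grasp point.
Start: joints at [-1.279, 0.491, 1.559, -0, 1.092, -0.106], TCP at [0.242, -0.576, 0.215] pointing down, gripper open.
Joint ranges: [-3.1, 3.1], [-0.84, 2.19], [0.05, 2.79], [-1.13, 4.28], [0.06, 2.93], [-2.69, 2.69]. Speed limits (rad/s): [2.22, 2.22, 2.79, 3.14, 3.14, 3.14].

## Interface

Orientations are given as [roll, pitch, yaw] about the fixed x, y, z axes, in that order (R = Rz(yaw) Ry(pitch) Rx(roll)).
In Python, from bench import bot gives the robot as it stands. The module is installed in compiled form; this text tells all that it offers.
- The arm moves only by the shell command python3 -m handwheel 'ROWS' [FORCE]. ROWS is JSON, a list of rows, each an object of numbers: "grip": the closure, from -1 (fully open) to 1 (shut); "x", "y", "z": the shift along the world's x, y, z scaled (see below); "ax", "ay", "az": the turn, a rotation vector about the world's x, y, z scaled (see below). A call has 1 to 12 rows; each row shifts and turns the commanded pose from where the row before left it; what a row does not reach is not made up. The controller multiplies each number of a shift by 100 mm and each number of a turn by pi rad. A row lasts 1/12 s, in which the tool goes at most 41.7 mm and 7.16 degrees, less where a joint would pass 70% of its speed; a pose out of reach is approached as far as the arm can. A call with a number of a shift or a turn outside -1 to 1 is refused whole. A call with a gripper value outside its range is refused whole. The fingers move at their own pace and stop on an object; FORCE is the grip in N (left out, the last holds). Time passes only in rows, so rows that do not move let the fingers close. It gives the time, the measured TCP pose, the force, the opening and the grip force at its end, in the units of the state.
- bot.get_obs(): the state, without advancing time (a new reading comes with each control period).
- bot.camera(name): name is "scene" or "top" or "wrist"; returns a dict with "pixels" (384x512x3 uint8, red, green, blue), "range_z" (384x512 float32, m along the optical axis (not along the pixel's ray), 0 where there is no reading), "fx", "fy", "cx", "cy" (pixels), "k1" (the pictures are not rectified: a ray, as slopes to the right and down, at radius r is drawn at 1 + k1 r^2 times it, then the intrinsics apply), "world_from_camera" (4x4, takes a point from camera to world coordinates). Camera axes: x right, y up, looking along -z (the intrinsics and any distortion apply to the point x, -y, -z); pixel columns grow to the right and rows downward; lengths in m; the calibration is good to about 2 mm. A picture is of the moment at which its call begins.
- bot.hand_in(): hands the job in; it is judged then, once.
The state is a dict: "time": time; "q": joint angles; "qd": joint speeds; "tau": joint torques, N m; "tool_pos": TCP position; "eef_rot": TCP orientation; "ft_force": force on the tool from outside, world axes, zero at the start; "torque": the same for the moment, N m; "gripper_width": opening from 0.0 (shut) to 1.0 (fully open); "grasp_force": force on a finger pad.
Only numpy, scipy, OpenCV 4.12 (cv2) and the standard library are available. Lean on these libraries where they do the work, as an engineer would, in place of code of your own. Each camera call takes 0.05 s, during which the arm holds its last target. There are 200 camera calls.

## Working session

There is one attempt and no reset: what is moved stays moved. The work goes in short steps, Python scripts to look and compute and a shell command to move; the robot and the scene stay as the last step left them, time stands still between calls to the robot, and variables do not carry over. Pictures are saved under pics/ and viewed, at most 10 in all, crops included, and the job is handed in when it is done.

```bash
mkdir -p pics
cat > h.py <<'E'
import numpy as np, cv2
from bench import bot
def pts(c):
    # world point per pixel from depth
    h,w=c["range_z"].shape
    u,v=np.meshgrid(np.arange(w),np.arange(h))
    K=np.array([[c["fx"],0,c["cx"]],[0,c["fy"],c["cy"]],[0,0,1]])
    p=cv2.undistortPoints(np.stack([u,v],-1).reshape(-1,1,2).astype(np.float64),K,np.array([c["k1"],0,0,0])).reshape(h,w,2)
    z=c["range_z"]
    P=np.stack([p[...,0]*z,-p[...,1]*z,-z,np.ones_like(z)],-1)
    return (P@c["world_from_camera"].T)[...,:3]
def save(c,n): cv2.imwrite("pics/"+n,c["pixels"][...,::-1])
E
python3 - <<'E'
from h import *
a=bot.camera("top");b=bot.camera("scene")
cv2.imwrite("pics/a.png",cv2.resize(np.vstack([a["pixels"],b["pixels"]])[...,::-1],(400,600)) if 0 else np.hstack([a["pixels"],b["pixels"]])[:,:,::-1][:, :, :])
save(a,"top.png");save(b,"scene.png")
np.save("top.npy",pts(a))
P=pts(a)
hsv=cv2.cvtColor(a["pixels"],cv2.COLOR_RGB2HSV)
red=((hsv[...,0]<8)|(hsv[...,0]>172))&(hsv[...,1]>150)&(hsv[...,2]>90)
n,l,s,ce=cv2.connectedComponentsWithStats(red.astype(np.uint8))
for i in range(1,n):
    if s[i,4]>4: print("red",ce[i],s[i,4],np.median(P[l==i],0))
for nm,lo,hi in(("blue",95,130),("yel",22,35)):
    m=(hsv[...,0]>=lo)&(hsv[...,0]<=hi)&(hsv[...,1]>130)&(hsv[...,2]>60)
    n,l,s,ce=cv2.connectedComponentsWithStats(m.astype(np.uint8))
    for i in range(1,n):
        if s[i,4]>15: print(nm,ce[i].round(),s[i,4],np.median(P[l==i],0).round(4))
o=bot.get_obs();print(o["time"],o["tool_pos"],o["eef_rot"],o["ft_force"],o["gripper_width"])
E
```

```text
red [252.         220.71428571] 7 [0.49888246 0.02715046 0.03958917]
blue [429.  14.] 1902 [ 0.7548 -0.1824  0.5962]
blue [348. 190.] 174 [ 0.579  -0.2065  0.0521]
blue [327. 196.] 160 [ 0.5617 -0.1545  0.0506]
blue [308. 203.] 206 [ 0.5452 -0.1082  0.0463]
blue [287. 209.] 193 [ 0.5293 -0.0565  0.047 ]
blue [265. 216.] 170 [ 0.5101 -0.004   0.0489]
yel [316. 201.] 19 [ 0.5497 -0.1269  0.0556]
0.1 [ 0.24205009 -0.57600098  0.2141326 ] [-3.14061709e+00 -6.20032757e-05  3.97782907e-01] [-0.71168426 -0.86025826 -0.10945466] 0.9978993727913915
```

View pics/top.png

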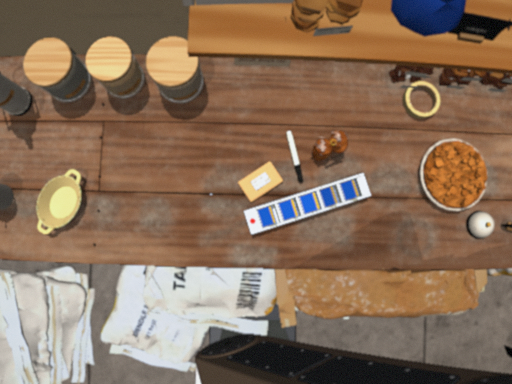

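View pics/scene.png

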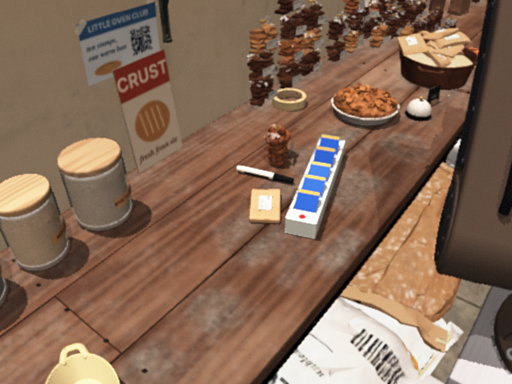

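The top view shows the box running from the red dot at (252,221) to its far end near (365,185), with the packet, pen and cookie bag on its +x side. I'll refine the box's axis and height next, and start the move in the same round.

```bash
python3 - <<'E'
from h import *
a=bot.camera("top");P=pts(a)
hsv=cv2.cvtColor(a["pixels"],cv2.COLOR_RGB2HSV)
r=np.zeros(hsv.shape[:2],bool);r[165:240,235:380]=1
m=r&(P[...,2]>.03)&(P[...,2]<.046)&(((hsv[...,1]<60)&(hsv[...,2]>150)))
n,l,s,ce=cv2.connectedComponentsWithStats(m.astype(np.uint8))
m=l==1+np.argmax(s[1:,4])
q=P[m]
print(m.sum(),np.median(q[:,2]),cv2.minAreaRect(q[:,:2].astype(np.float32)*1000))
red=r&((hsv[...,0]<8)|(hsv[...,0]>172))&(hsv[...,1]>110)
print("dot",red.sum(),P[red].mean(0))
for lab,b in(("packet",(160,203,235,285)),("pen",(128,185,285,304)),("cookie",(128,168,308,350))):
    k=P[b[0]:b[1],b[2]:b[3]].reshape(-1,3);k=k[(k[:,2]>.009)]
    print(lab,k.min(0).round(3),k.max(0).round(3))
# table height check
print("table",np.median(P[230:245,300:360,2]))
E
python3 -m handwheel '[{"grip":1,"x":0.1,"y":0.25,"az":-0.022},{"grip":1,"x":0.1,"y":0.25},{"grip":1,"x":0.1,"y":0.25},{"grip":1,"x":0.1,"y":0.25},{"grip":1,"x":0.1,"y":0.25},{"grip":1,"x":0.1,"y":0.25},{"grip":1,"x":0.1,"y":0.25},{"grip":1,"x":0.1,"y":0.25},{"grip":1,"x":0.1,"y":0.25},{"grip":1,"x":0.1,"y":0.25},{"grip":1,"x":0.1,"y":0.25},{"grip":1,"x":0.1,"y":0.25}]' 20
```

```text
1334 0.03855530153138054 ((545.70263671875, -109.63587951660156), (60.482139587402344, 314.2780456542969), 18.844711303710938)
dot 14 [0.50006353 0.02650833 0.03982538]
packet [ 0.48  -0.05   0.009] [0.65  0.064 1.087]
pen [ 0.48  -0.098  0.009] [0.731 0.046 1.087]
cookie [ 0.48  -0.204  0.009] [0.729 0.046 1.087]
table -0.001285102361930135validation failed for argument at $[0]...
```

```bash
python3 -m handwheel '[{"grip":1,"x":0.1,"y":0.25,"z":0,"ax":0,"ay":0,"az":-0.022},{"grip":1,"x":0.1,"y":0.25,"z":0,"ax":0,"ay":0,"az":0},{"grip":1,"x":0.1,"y":0.25,"z":0,"ax":0,"ay":0,"az":0},{"grip":1,"x":0.1,"y":0.25,"z":0,"ax":0,"ay":0,"az":0},{"grip":1,"x":0.1,"y":0.25,"z":0,"ax":0,"ay":0,"az":0},{"grip":1,"x":0.1,"y":0.25,"z":0,"ax":0,"ay":0,"az":0},{"grip":1,"x":0.1,"y":0.25,"z":0,"ax":0,"ay":0,"az":0},{"grip":1,"x":0.1,"y":0.25,"z":0,"ax":0,"ay":0,"az":0},{"grip":1,"x":0.1,"y":0.25,"z":0,"ax":0,"ay":0,"az":0},{"grip":1,"x":0.1,"y":0.25,"z":0,"ax":0,"ay":0,"az":0},{"grip":1,"x":0.1,"y":0.25,"z":0,"ax":0,"ay":0,"az":0},{"grip":1,"x":0.1,"y":0.25,"z":0,"ax":0,"ay":0,"az":0}]' 20
```

```text
time: 1.15
tool_pos: [0.3624, -0.2749, 0.2146]
eef_rot: [3.142, 0.0, 0.329]
ft_force: [0.2, -0.4, 0.7]
gripper_width: 0.217
grasp_force: 0.0
```

```bash
python3 -m handwheel '[{"grip":1,"x":0.12,"y":0.27,"z":0,"ax":0,"ay":0,"az":0},{"grip":1,"x":0.12,"y":0.27,"z":0,"ax":0,"ay":0,"az":0},{"grip":1,"x":0.12,"y":0.27,"z":0,"ax":0,"ay":0,"az":0},{"grip":1,"x":0.12,"y":0.27,"z":0,"ax":0,"ay":0,"az":0},{"grip":1,"x":0.12,"y":0.27,"z":0,"ax":0,"ay":0,"az":0},{"grip":1,"x":0.12,"y":0.27,"z":0,"ax":0,"ay":0,"az":0},{"grip":1,"x":0.12,"y":0.27,"z":0,"ax":0,"ay":0,"az":0},{"grip":1,"x":0.12,"y":0.27,"z":0,"ax":0,"ay":0,"az":0},{"grip":1,"x":0.12,"y":0.27,"z":0,"ax":0,"ay":0,"az":0},{"grip":1,"x":0.12,"y":0.27,"z":0,"ax":0,"ay":0,"az":0},{"grip":1,"x":0.12,"y":0.27,"z":0,"ax":0,"ay":0,"az":0},{"grip":1,"x":0.03,"y":0.06,"z":0,"ax":0,"ay":0,"az":0}]' 20
python3 - <<'E'
from h import *
w=bot.camera("wrist");save(w,"w1.png");P=pts(w)
hsv=cv2.cvtColor(w["pixels"],cv2.COLOR_RGB2HSV)
red=((hsv[...,0]<8)|(hsv[...,0]>172))&(hsv[...,1]>130)
n,l,s,ce=cv2.connectedComponentsWithStats(red.astype(np.uint8))
for i in range(1,n):
    if s[i,4]>30: print("red",ce[i],s[i,4],np.median(P[l==i],0))
o=bot.get_obs();print(o["tool_pos"],o["eef_rot"],o["ft_force"],o["gripper_width"])
E
```

```text
time: 2.15
tool_pos: [0.4982, 0.0297, 0.2145]
eef_rot: [-3.141, -0.001, 0.331]
ft_force: [-0.2, 0.4, 0.1]
gripper_width: 0.005
grasp_force: 0.0
red [259.72839506 173.72839506] 81 [0.49981743 0.02588477 0.0404089 ]
[0.49791444 0.02914374 0.2144211 ] [-3.14139964e+00 -4.51721389e-05  3.31424337e-01] [-0.52699162 -0.02804542 -0.58201513] 0.00565224846325832
```

View pics/w1.png

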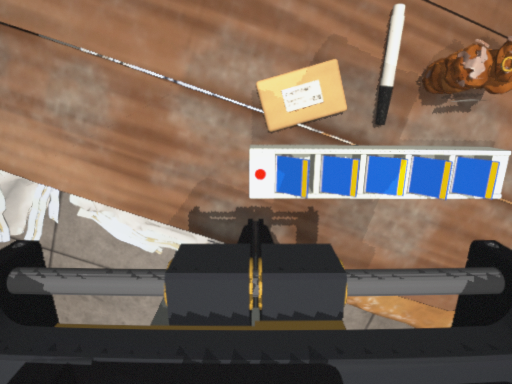

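Wrist view: the red dot is at (260,174), directly under the finger. The five lids open to the right and the fingers are shut. Next I descend and probe the deck gently.

```bash
python3 -m handwheel '[{"grip":1,"x":0,"y":0,"z":-0.25,"ax":0,"ay":0,"az":0},{"grip":1,"x":0,"y":0,"z":-0.25,"ax":0,"ay":0,"az":0},{"grip":1,"x":0,"y":0,"z":-0.25,"ax":0,"ay":0,"az":0},{"grip":1,"x":0,"y":0,"z":-0.25,"ax":0,"ay":0,"az":0},{"grip":1,"x":0,"y":0,"z":-0.25,"ax":0,"ay":0,"az":0},{"grip":1,"x":0,"y":0,"z":-0.25,"ax":0,"ay":0,"az":0},{"grip":1,"x":0,"y":0,"z":-0.1,"ax":0,"ay":0,"az":0},{"grip":1,"x":0,"y":0,"z":-0.07,"ax":0,"ay":0,"az":0},{"grip":1,"x":0,"y":0,"z":-0.03,"ax":0,"ay":0,"az":0},{"grip":1,"x":0,"y":0,"z":0,"ax":0,"ay":0,"az":0}]' 20
python3 -m handwheel '[{"grip":1,"x":0,"y":0,"z":-0.01,"ax":0,"ay":0,"az":0},{"grip":1,"x":0,"y":0,"z":0,"ax":0,"ay":0,"az":0}]' 20
```

```text
time: 3.03
tool_pos: [0.4973, 0.0265, 0.0449]
eef_rot: [3.141, -0.0, 0.328]
ft_force: [-0.2, -0.6, -0.5]
gripper_width: 0.003
grasp_force: 0.0
time: 3.2
tool_pos: [0.4976, 0.0267, 0.0445]
eef_rot: [3.141, -0.001, 0.329]
ft_force: [0.9, 1.0, 0.7]
gripper_width: 0.007
grasp_force: 0.0
```

```bash
for i in 1; do python3 -m handwheel '[{"grip":1,"x":0,"y":0,"z":-0.02,"ax":0,"ay":0,"az":0},{"grip":1,"x":0,"y":0,"z":0,"ax":0,"ay":0,"az":0}]' 20; done
python3 -m handwheel '[{"grip":1,"x":0,"y":0,"z":-0.01,"ax":0,"ay":0,"az":0},{"grip":1,"x":0,"y":0,"z":0,"ax":0,"ay":0,"az":0}]' 20
```

```text
time: 3.37
tool_pos: [0.4973, 0.0268, 0.042]
eef_rot: [3.141, -0.001, 0.329]
ft_force: [-0.3, 0.1, -0.8]
gripper_width: 0.007
grasp_force: 0.0
time: 3.53
tool_pos: [0.4972, 0.0268, 0.0407]
eef_rot: [3.141, -0.0, 0.329]
ft_force: [-0.1, 0.5, -0.1]
gripper_width: 0.007
grasp_force: 0.0
```

No contact at z = 40.7 mm, so the deck is at or below that. Now the pass: raise 1 mm and move 8 mm per row along (0.323, -0.946).

```bash
python3 -m handwheel '[{"grip":1,"x":0.027,"y":-0.076,"z":0.01,"ax":0,"ay":0,"az":0},{"grip":1,"x":0.027,"y":-0.076,"z":0,"ax":0,"ay":0,"az":0},{"grip":1,"x":0.027,"y":-0.076,"z":0,"ax":0,"ay":0,"az":0},{"grip":1,"x":0.027,"y":-0.076,"z":0,"ax":0,"ay":0,"az":0},{"grip":1,"x":0.027,"y":-0.076,"z":0,"ax":0,"ay":0,"az":0},{"grip":1,"x":0.027,"y":-0.076,"z":0,"ax":0,"ay":0,"az":0}]' 20
python3 - <<'E'
from h import *
save(bot.camera("scene"),"s2.png")
E
```

```text
time: 4.03
tool_pos: [0.5137, -0.0199, 0.0416]
eef_rot: [3.141, -0.0, 0.328]
ft_force: [-0.1, 0.6, 0.5]
gripper_width: 0.005
grasp_force: 0.0
```

View pics/s2.png

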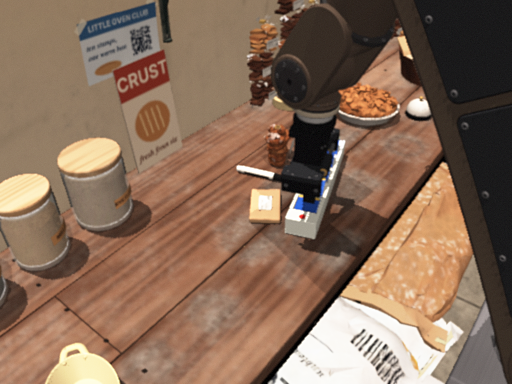

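Lid 1 is folding flat under the finger at (306,205). The box and its neighbours haven't moved, and the forces are negligible, so I continue.

```bash
python3 -m handwheel '[{"grip":1,"x":0.026,"y":-0.076,"z":0,"ax":0,"ay":0,"az":0},{"grip":1,"x":0.026,"y":-0.076,"z":0,"ax":0,"ay":0,"az":0},{"grip":1,"x":0.026,"y":-0.076,"z":0,"ax":0,"ay":0,"az":0},{"grip":1,"x":0.026,"y":-0.076,"z":0,"ax":0,"ay":0,"az":0},{"grip":1,"x":0.026,"y":-0.076,"z":0,"ax":0,"ay":0,"az":0},{"grip":1,"x":0.026,"y":-0.076,"z":0,"ax":0,"ay":0,"az":0},{"grip":1,"x":0.026,"y":-0.076,"z":0,"ax":0,"ay":0,"az":0},{"grip":1,"x":0.026,"y":-0.076,"z":0,"ax":0,"ay":0,"az":0},{"grip":1,"x":0.026,"y":-0.076,"z":0,"ax":0,"ay":0,"az":0},{"grip":1,"x":0.026,"y":-0.076,"z":0,"ax":0,"ay":0,"az":0}]' 20
```

```text
time: 4.92
tool_pos: [0.5396, -0.0956, 0.0416]
eef_rot: [3.142, 0.0, 0.329]
ft_force: [0.9, 0.4, -0.1]
gripper_width: 0.011
grasp_force: 0.0
```

```bash
python3 -m handwheel '[{"grip":1,"x":0.026,"y":-0.076,"z":0,"ax":0,"ay":0,"az":0},{"grip":1,"x":0.026,"y":-0.076,"z":0,"ax":0,"ay":0,"az":0},{"grip":1,"x":0.026,"y":-0.076,"z":0,"ax":0,"ay":0,"az":0},{"grip":1,"x":0.026,"y":-0.076,"z":0,"ax":0,"ay":0,"az":0},{"grip":1,"x":0.026,"y":-0.076,"z":0,"ax":0,"ay":0,"az":0},{"grip":1,"x":0.026,"y":-0.076,"z":0,"ax":0,"ay":0,"az":0},{"grip":1,"x":0.026,"y":-0.076,"z":0,"ax":0,"ay":0,"az":0},{"grip":1,"x":0.026,"y":-0.076,"z":0,"ax":0,"ay":0,"az":0},{"grip":1,"x":0.026,"y":-0.076,"z":0,"ax":0,"ay":0,"az":0},{"grip":1,"x":0.026,"y":-0.076,"z":0,"ax":0,"ay":0,"az":0}]' 20
python3 - <<'E'
from h import *
w=bot.camera("wrist");t=bot.camera("scene")
cv2.imwrite("pics/m3.png",cv2.resize(np.hstack([w["pixels"],t["pixels"]])[...,::-1],(800,300)))
E
```

```text
time: 5.75
tool_pos: [0.5656, -0.1716, 0.0417]
eef_rot: [3.141, 0.0, 0.329]
ft_force: [0.1, -0.1, 0.3]
gripper_width: 0.002
grasp_force: 0.1
```

View pics/m3.png

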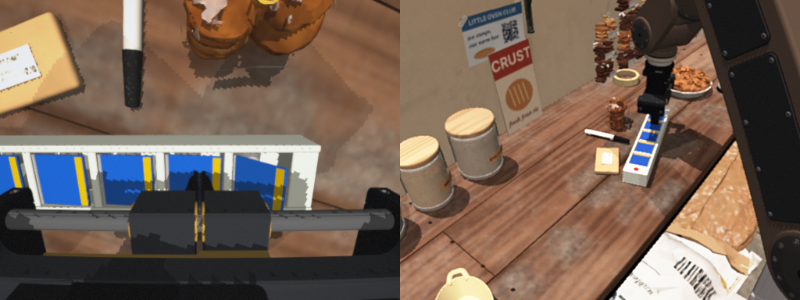

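The left half (wrist view) shows lids 1–4 lying flat in line. Lid 5, at about (260,180), is still open, and the finger is at (200,185). The packet, pen and cookies are untouched. I'll finish the pass.

```bash
python3 -m handwheel '[{"grip":1,"x":0.026,"y":-0.076,"z":0,"ax":0,"ay":0,"az":0},{"grip":1,"x":0.026,"y":-0.076,"z":0,"ax":0,"ay":0,"az":0},{"grip":1,"x":0.026,"y":-0.076,"z":0,"ax":0,"ay":0,"az":0},{"grip":1,"x":0.026,"y":-0.076,"z":0,"ax":0,"ay":0,"az":0},{"grip":1,"x":0.026,"y":-0.076,"z":0,"ax":0,"ay":0,"az":0},{"grip":1,"x":0.026,"y":-0.076,"z":0,"ax":0,"ay":0,"az":0},{"grip":1,"x":0.026,"y":-0.076,"z":0,"ax":0,"ay":0,"az":0},{"grip":1,"x":0.026,"y":-0.076,"z":0,"ax":0,"ay":0,"az":0},{"grip":1,"x":0.026,"y":-0.076,"z":0,"ax":0,"ay":0,"az":0},{"grip":1,"x":0,"y":0,"z":0,"ax":0,"ay":0,"az":0},{"grip":1,"x":0,"y":0,"z":0,"ax":0,"ay":0,"az":0}]' 20
python3 - <<'E'
from h import *
save(bot.camera("wrist"),"w4.png")
E
```

```text
time: 6.77
tool_pos: [0.5887, -0.2396, 0.0415]
eef_rot: [-3.142, 0.0, 0.328]
ft_force: [-0.3, 0.7, -0.1]
gripper_width: 0.005
grasp_force: 0.0
```

View pics/w4.png

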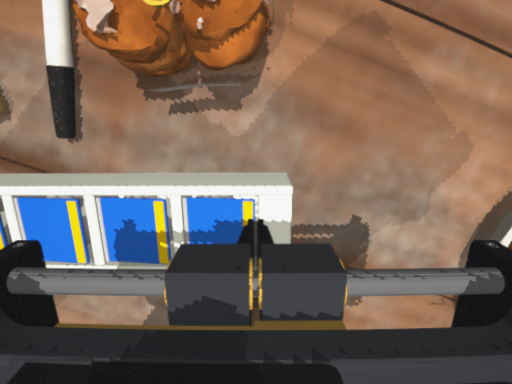

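Lid 5 lies flat at (220,225), with the finger over the end land at (258,235). Now I lift straight up, back off and verify.

```bash
python3 -m handwheel '[{"grip":1,"x":0,"y":0,"z":0.1,"ax":0,"ay":0,"az":0},{"grip":1,"x":0,"y":0,"z":0.25,"ax":0,"ay":0,"az":0},{"grip":1,"x":0,"y":0,"z":0.3,"ax":0,"ay":0,"az":0},{"grip":1,"x":0,"y":0,"z":0.3,"ax":0,"ay":0,"az":0},{"grip":1,"x":0,"y":0,"z":0.3,"ax":0,"ay":0,"az":0},{"grip":1,"x":0,"y":0,"z":0.3,"ax":0,"ay":0,"az":0},{"grip":1,"x":-0.1,"y":-0.25,"z":0.1,"ax":0,"ay":0,"az":0},{"grip":1,"x":-0.15,"y":-0.3,"z":0,"ax":0,"ay":0,"az":0},{"grip":1,"x":-0.15,"y":-0.3,"z":0,"ax":0,"ay":0,"az":0},{"grip":1,"x":-0.15,"y":-0.3,"z":0,"ax":0,"ay":0,"az":0},{"grip":1,"x":0,"y":0,"z":0,"ax":0,"ay":0,"az":0},{"grip":1,"x":0,"y":0,"z":0,"ax":0,"ay":0,"az":0}]' 20
python3 - <<'E'
from h import *
a=bot.camera("top");P=pts(a)
hsv=cv2.cvtColor(a["pixels"],cv2.COLOR_RGB2HSV)
r=np.zeros(hsv.shape[:2],bool);r[165:240,235:380]=1
m=r&(P[...,2]>.03)&(P[...,2]<.046)&(hsv[...,1]<60)&(hsv[...,2]>150)
n,l,s,ce=cv2.connectedComponentsWithStats(m.astype(np.uint8));m=l==1+np.argmax(s[1:,4])
print(cv2.minAreaRect(P[m][:,:2].astype(np.float32)*1000))
b=r&(hsv[...,0]>=95)&(hsv[...,0]<=130)&(hsv[...,1]>130)&(hsv[...,2]>60)
n,l,s,ce=cv2.connectedComponentsWithStats(b.astype(np.uint8))
for i in range(1,n):
    if s[i,4]>30: print(ce[i].round(),s[i,4],np.percentile(P[l==i][:,2],[5,50,95]).round(4))
cv2.imwrite("pics/t5.png",cv2.resize(a["pixels"][110:260,220:400,::-1],(720,600),interpolation=cv2.INTER_CUBIC))
E
```

```text
time: 7.82
tool_pos: [0.5329, -0.3551, 0.2073]
eef_rot: [3.141, -0.0, 0.326]
ft_force: [1.1, 0.4, -0.7]
gripper_width: 0.001
grasp_force: 0.0
((545.8796997070312, -110.20875549316406), (60.40591049194336, 315.4185791015625), 18.881855010986328)
[349. 189.] 208 [0.0344 0.0379 0.0412]
[329. 196.] 209 [0.0349 0.038  0.0414]
[308. 203.] 216 [0.0347 0.0381 0.0416]
[288. 209.] 221 [0.0349 0.0383 0.0421]
[267. 216.] 221 [0.035  0.0382 0.0417]
```

View pics/t5.png

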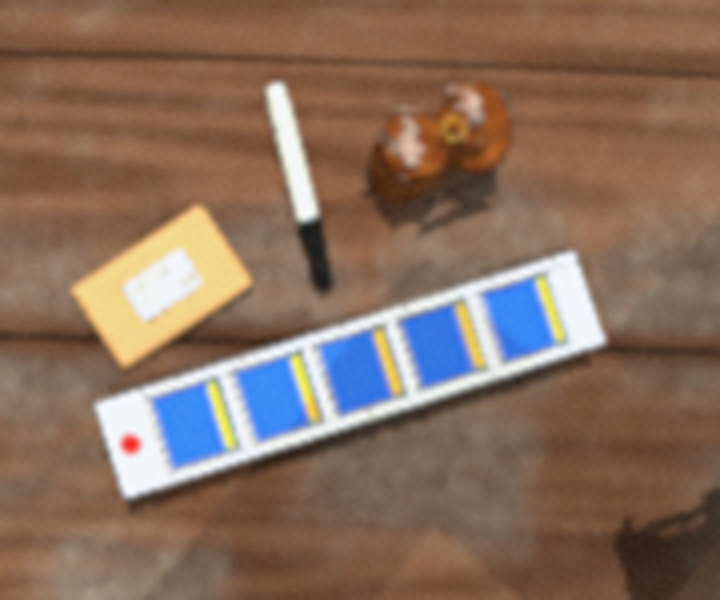

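All five lids are flat at z ≈ 38 mm, from (195,425) to (525,320). The box has moved less than 1 mm and the bystanders are in place.

```bash
python3 -c "from bench import bot; print(bot.hand_in())"
```

```text
the job is handed in; nothing more can be done
None
```

I ran the finger along the row in one light pass from the red dot. All five lids closed and lie flat, the box moved less than 1 mm, the packet, pen and cookie pack look undisturbed, the hand is clear, and the job is handed in (no verdict was returned).

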